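# Load the autosampler tray in reverse order

## Robot

A 6-joint arm with a two-finger parallel gripper is mounted at the origin on the work surface. World frame = base frame: x ahead of the robot, y to its left, z up, the work surface at z = 0. Lengths are in mm, angles in rad, forces in N, time in s.
With the tool pointing down it reaches from about 225 to 725 mm from the base axis. Payload 3.1 kg.
Tool frame: the origin (TCP) lies midway between the tips of the shut fingers; the grasp point (between the pads) lies 19 mm behind it; z points along the fingers, y is the line along which they close (so a half turn about z gives the same grasp; the last joint's range is limited). The gripper opens to 85 mm and grips with 20 to 120 N. Pads are 22 mm wide; open, the fingers measure 114 mm over their backs; the gripper's body (76 mm by 85 mm) begins 54 mm behind the grasp point. The pads swing forward as they close: fully open they stand 13 mm farther back than shut.
Start: joints at [1.063, 0.048, 0.099, 1.622, 0, 1.443], TCP at [194.642, 487.577, 231.312] pointing down, gripper open.
Joint ranges: [-2.91, 2.91], [-0.99, 1.94], [-1.21, 1.42], [-2.12, 2.29], [-1.49, 1.47], [-3.14, 3.14]. Speed limits (rad/s): [2.79, 2.79, 3.14, 3.14, 3.14, 3.14].

## Interface

Orientations are given as a rotation vector (axis times angle).
In Python, from plant import read_state, read_camera, sign_off, regions_of gives the robot as it stands.
- The arm moves only by the tool carry_out, never from a script. Its argument "targets" is a list of rows, each an object with "claw": the gripper's target within -1 to 1 (fully open at 1, half-way at 0, shut at -1); "offset": the shift along the world's x, y, z in mm, a list of three; "yaw": the turn about the world's z in degrees. A call has 1 to 5 rows; each row is the pose to reach, as a shift and turn from the pose commanded when the call began; what a row does not reach only later rows make up. A row lasts 1/8 s, in which the tool goes at most 62.5 mm and 10.7 degrees, less where a joint would pass 70% of its speed; a pose out of reach is approached as far as the arm can. A call with a gripper value outside its range is refused whole. The fingers move at their own pace and stop on an object; "squeeze" is the grip in N (left out, the last holds). Time passes only in rows, so rows that repeat a pose let the fingers close. It gives the time, the measured TCP pose, the force, the opening and the grip force at its end, in the units of the state.
- read_state(): the state, without advancing time (a new reading comes with each control period).
- read_camera(name): name is "scene" or "top" or "wrist"; returns a dict with "frame" (400x640x3 uint8, red, green, blue), "fx", "fy", "cx", "cy" (pixels), "R" (3x3) and "t" (3): a world point X has camera coordinates R X + t. Camera axes: x right, y down, z forward; pixel columns grow to the right and rows downward; lengths in mm; the calibration is good to about 2 mm. A picture is of the moment at which its call begins. There is no depth.
- sign_off(): hands the job in; it is judged then, once.
Trained networks look in a picture, given as the dict that the camera call returned (one of the last four; its "shot" number tells which), for a name from the list of things; names that differ only in an ending like _2 or _b are one class to them, and where a whole thing is asked for, a point or a joint stands for the part that bears it (a point fixed in the world has none). Each returns a list of dicts, best first, with "conf" (0 to 1); they miss things now and then, are a little off and sometimes report something else, mostly with a low value. They report only what shows in the picture. A call takes as long as a camera call.
- regions_of(thing, picture): "region" (400x640 bool, what is visible of it) and "xy" ([column, row] in pixels, amid what is visible of it).
The state is a dict: "t": time; "joint_pos": joint angles; "joint_velocities": joint speeds; "joint_efforts": joint torques, N m; "tool_pos": TCP position; "tool_rot": TCP orientation; "contact_force": force on the tool from outside, world axes, zero at the start; "ft_torque": the same for the moment, N m; "gripper_width": finger opening in mm; "finger_force": force on a finger pad.
Only numpy, scipy, OpenCV 4.12 (cv2) and the standard library are available. Lean on these libraries where they do the work, as an engineer would, in place of code of your own. Each camera call takes 0.05 s, during which the arm holds its last target. There are 200 camera calls.

## Task

For the repeat run that checks the instrument for drift, move all four sample vials from the coloured cups of the grey prep rack into the black autosampler tray in reverse order: the vial that started nearest the red end of the prep rack goes into the well farthest from the red end of the tray, the next one into the next well, and so on, one vial to each well. Keep the glass vials upright, lower each one into its well before letting go rather than dropping it, and leave every vial standing on the floor of its well.

Things in the scene. Friction and masses are not known exactly. Their poses are not given: they have to be found in the camera images.
- vial_blue_mid (a point): Amber glass sample vial with a blue screw cap, loose, upright: 28 mm diameter, 85 mm tall, about 60 g. The lower 60 mm is a plain cylinder with a paper band; the cap on top is 25 mm in diameter and 17 mm high. This point is on its axis half-way up, 42.5 mm above its underside; z points up along the axis. It starts standing in the cup of its own colour. It can be held at this height: the rims of cups and tray are well below.
- vial_green_mid (a point): Amber glass sample vial with a green screw cap, loose, upright: 28 mm diameter, 85 mm tall, about 60 g. The lower 60 mm is a plain cylinder with a paper band; the cap on top is 25 mm in diameter and 17 mm high. This point is on its axis half-way up, 42.5 mm above its underside; z points up along the axis. It starts standing in the cup of its own colour. It can be held at this height: the rims of cups and tray are well below.
- vial_yellow_mid (a point): Amber glass sample vial with a yellow screw cap, loose, upright: 28 mm diameter, 85 mm tall, about 60 g. The lower 60 mm is a plain cylinder with a paper band; the cap on top is 25 mm in diameter and 17 mm high. This point is on its axis half-way up, 42.5 mm above its underside; z points up along the axis. It starts standing in the cup of its own colour. It can be held at this height: the rims of cups and tray are well below.
- vial_white_mid (a point): Amber glass sample vial with a white screw cap, loose, upright: 28 mm diameter, 85 mm tall, about 60 g. The lower 60 mm is a plain cylinder with a paper band; the cap on top is 25 mm in diameter and 17 mm high. This point is on its axis half-way up, 42.5 mm above its underside; z points up along the axis. It starts standing in the cup of its own colour. It can be held at this height: the rims of cups and tray are well below.
- cup_blue: Fixed round blue cup on the prep rack, 46 mm outside diameter, 18 mm high, bore 33 mm, inner floor 2 mm up; at the start it holds the blue-capped vial, and it stays when the vial is gone, so the cups keep showing the original order. Origin: centre of its underside, 4 mm above the table; z up.
- cup_green: Fixed round green cup on the prep rack, 46 mm outside diameter, 18 mm high, bore 33 mm, inner floor 2 mm up; at the start it holds the green-capped vial, and it stays when the vial is gone, so the cups keep showing the original order. Origin: centre of its underside, 4 mm above the table; z up.
- cup_yellow: Fixed round yellow cup on the prep rack, 46 mm outside diameter, 18 mm high, bore 33 mm, inner floor 2 mm up; at the start it holds the yellow-capped vial, and it stays when the vial is gone, so the cups keep showing the original order. Origin: centre of its underside, 4 mm above the table; z up.
- cup_white: Fixed round white cup on the prep rack, 46 mm outside diameter, 18 mm high, bore 33 mm, inner floor 2 mm up; at the start it holds the white-capped vial, and it stays when the vial is gone, so the cups keep showing the original order. Origin: centre of its underside, 4 mm above the table; z up.
- prep_rack: Fixed grey carrier plate, 62 x 238 mm, with the four coloured cups in a row along its y axis and a red block, 22 mm high, across one end only. Origin: on the table, midway along the row of cups; z up; y runs along the row towards the red end. The cups stand at y = -81, -27, +27 and +81 mm (54 mm pitch), in an order that varies; the rims of the cups are 22 mm above the table.
- tray: Fixed black autosampler tray, 62 x 238 mm, with four square wells in a row, empty at the start, and a red block, 22 mm high, across one end only. Origin: on the table, midway along the row of wells; z up; y runs along the row towards the red end. The wells are centred at x = 0 and y = -81, -27, +27 and +81 mm; each is 46 x 46 mm inside with 8 mm walls; well floor 6 mm and rim 22 mm above the table, so a vial standing in a well has its middle 48.5 mm above the table.

How it is judged:
By the outcome, as a careful person would: the job done as asked, in the order asked, and still so for the second after the job is handed in, with the robot touching nothing.
It also fails if it takes over 96 s, if anything falls off the work surface, if the arm or the gripper's body presses on something with over 40 N, if the wrist force passes 120 N, or if a joint passes its speed limit or range.

## Working session

There is one attempt and no reset: what is moved stays moved. The work goes in short steps, Python scripts to look and compute and a tool call to move; the robot and the scene stay as the last step left them, time stands still between calls to the robot, and variables do not carry over. Pictures are saved under pics/ and viewed, at most 14 in all, crops included, and the job is handed in when it is done.

Besides the shell and the picture viewer there is one more tool, called as name([rows], argument=value, ...), one row to a line, values as JSON. carry_out: Moves the arm, as the interface text tells. Its arguments: {"type":"object","properties":{"targets":{"type":"array"},"squeeze":{"type":"number"}},"required":["targets"]}

```bash
mkdir -p pics; cat > h.py <<'E'
import numpy as np, cv2
from plant import *
def save(p,n): cv2.imwrite('pics/'+n+'.png',cv2.cvtColor(p['frame'],cv2.COLOR_RGB2BGR))
def at_z(p,xy,z):
    d=np.array([(xy[0]-p['cx'])/p['fx'],(xy[1]-p['cy'])/p['fy'],1.]); R=np.array(p['R']);t=np.array(p['t'])
    c=-R.T@t; d=R.T@d; return c+d*(z-c[2])/d[2]
E
python3 - <<'E'
from h import *
print(read_state())
for n in ('top','scene'):
    p=read_camera(n); save(p,n+'0')
    print(n,-np.array(p['R']).T@p['t'])
    for th in ['vial_blue_mid','vial_green_mid','vial_yellow_mid','vial_white_mid','cup_blue','cup_green','cup_yellow','cup_white','prep_rack','tray']:
        for r in regions_of(th,p)[:2]:
            print(th,round(r['conf'],2),r['xy'],r['region'].sum(),at_z(p,r['xy'],10).round(),at_z(p,r['xy'],85).round())
E
```

```text
{'t': 0.0, 'joint_pos': array([ 1.06318103e+00,  4.87357129e-02,  9.75773070e-02,  1.62200381e+00,
       -8.08861246e-06,  1.44302365e+00]), 'joint_velocities': array([ 4.19271731e-04, -2.26522002e-04, -1.94971172e-04,  6.94501763e-06,
        1.49918639e-03, -1.27373914e-03]), 'joint_efforts': array([ 2.97728502e-04, -3.38782525e+01,  3.20013964e+01,  2.03116582e-02,
        1.73077774e-05, -7.13305511e-06]), 'tool_pos': array([194.35373364, 487.03352559, 230.11469899]), 'tool_rot': array([-0.59293649, -3.08438381,  0.0035335 ]), 'contact_force': array([-0.07361863, -0.55117053,  0.02765859]), 'ft_torque': array([-0.05670373,  0.02501216,  0.01372958]), 'finger_force': 0.0, 'gripper_width': 85.1052211689471}
top [ 438.96054318  -25.70237622 1070.46642562]
vial_blue_mid 0.7 [403.2, 219.6] 167 [ 484. -198.   10.] [ 481. -186.   85.]
vial_green_mid 0.48 [416.5, 199.9] 204 [ 529. -229.   10.] [ 522. -215.   85.]
vial_green_mid 0.47 [405.3, 221.0] 179 [ 481. -203.   10.] [ 478. -190.   85.]
vial_yellow_mid 0.56 [390.6, 241.9] 182 [ 435. -169.   10.] [ 435. -159.   85.]
vial_white_mid 0.
[... 1046 characters left out ...]
 -162.   10.] [ 463. -165.   85.]
vial_yellow_mid 0.56 [232.9, 202.7] 440 [ 448. -192.   10.] [ 502. -193.   85.]
vial_white_mid 0.79 [211.5, 246.5] 487 [ 537. -252.   10.] [ 584. -247.   85.]
cup_blue 0.69 [239.9, 218.5] 211 [ 490. -187.   10.] [ 540. -188.   85.]
cup_green 0.7 [223.6, 242.6] 229 [ 536. -228.   10.] [ 582. -225.   85.]
cup_yellow 0.57 [251.1, 201.0] 146 [ 454. -156.   10.] [ 508. -160.   85.]
cup_white 0.81 [220.4, 261.9] 265 [ 575. -242.   10.] [ 618. -238.   85.]
prep_rack 0.59 [226.9, 257.3] 1219 [ 569. -228.   10.] [ 613. -225.   85.]
prep_rack 0.34 [232.4, 202.5] 408 [ 447. -193.   10.] [ 502. -194.   85.]
tray 0.95 [424.0, 188.3] 2903 [527. 198.  10.] [574. 163.  85.]
```

View pics/top0.png

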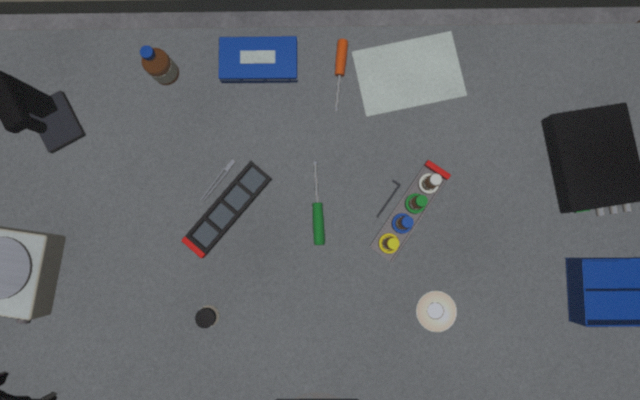

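View pics/scene0.png

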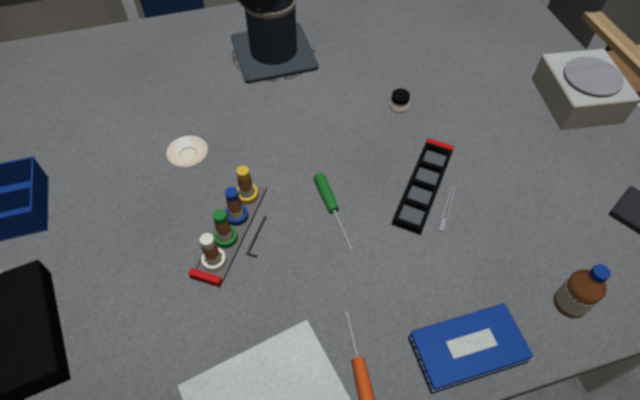

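The top view shows the prep rack with its red block at (437,170). From that end the order is white (430,183), green (417,203), blue (402,222), yellow (389,243). The tray's red end is at (194,247) and its farthest well at (259,172). So white goes to well y=-81, green to -27, blue to +27 and yellow to +81.

```bash
cat >> h.py <<'E'
from scipy.optimize import minimize
def proj(p,X):
    c=np.atleast_2d(X)@np.array(p['R']).T+p['t']; return np.c_[p['fx']*c[:,0]/c[:,2]+p['cx'],p['fy']*c[:,1]/c[:,2]+p['cy']]
def world(pose,P):
    x,y,a=pose; P=np.atleast_2d(np.array(P,float)); c,s=np.cos(a),np.sin(a)
    return np.c_[x+c*P[:,0]-s*P[:,1],y+s*P[:,0]+c*P[:,1],P[:,2]]
def best(th,p):
    r=regions_of(th,p); return r[0] if r else None
YS=[81,27,-27,-81]; ORDER=['white','green','blue','yellow']
E
python3 - <<'E'
from h import *
ps={n:read_camera(n) for n in('top','scene')}
obs={n:[] for n in ps}
for n,p in ps.items():
    hsv=cv2.cvtColor(p['frame'],cv2.COLOR_RGB2HSV)
    red=((hsv[...,0]<6)|(hsv[...,0]>174))&(hsv[...,1]>170)&(hsv[...,2]>90)
    k,l,st,ce=cv2.connectedComponentsWithStats(red.astype(np.uint8))
    for i in range(1,k):
        if st[i,4]>60: print(n,'red',st[i],ce[i].round(1),at_z(p,ce[i],20).round(1))
    p['reg']=best('tray',p)['region']
    big=cv2.resize(p['frame'],None,fx=4,fy=4,interpolation=cv2.INTER_CUBIC)
    a,b=((150,270),(160,275)) if n=='top' else ((370,475),(130,240))
    p['crop']=big[4*a[0]:4*a[1],4*b[0]:4*b[1]] if 0 else p['frame'][b[0]:b[1],a[0]:a[1]]
# tray fit: box hull vs mask, either length convention by free centre shift
def hull(p,pose,L0,L1):
    B=[(x,y,z) for x in(-31,31) for y in(L0,L1) for z in(0,22)]
    m=np.zeros((1600,2560),np.uint8); q=proj(p,world(pose,B))*4+1.5
    cv2.fillConvexPoly(m,cv2.convexHull(q.astype(np.float32)).round().astype(int),1); return cv2.resize(m.astype(np.float32),(640,400),interpolation=cv2.INTER_AREA)
for L in((-112,126),(-119,119)):
    def cost(v):
        s=0
        for p in ps.values():
            m=hull(p,(v[0],v[1],v[2]),*L); r=p['reg']; s+=1-np.minimum(m,r).sum()/np.maximum(m,r).sum()
        return s
    r=min((minimize(cost,[515,200,a],method='Nelder-Mead',options=dict(initial_simplex=np.array([[515,200,a],[530,200,a],[515,215,a],[515,200,a+.15]]))) for a in (2.4,)),key=lambda r:r.fun)
    print(L,r.x,r.fun, world(r.x,[(0,y,6) for y in YS]).round(1)[:,:2].tolist())
    for n,p in ps.items():
        print(n,proj(p,world(r.x,[(0,y,6) for y in YS])).round(1).tolist(),'redblk',proj(p,world(r.x,[(0,L[1]-7,22)])).round(1))
im=[cv2.resize(ps[n]['crop'],(390,420),interpolation=cv2.INTER_CUBIC) for n in ps]
cv2.imwrite('pics/crops.png',np.hstack(im)[...,::-1])
# rack from vials, axis points triangulated
D=[]
for c in ORDER:
    rays=[]
    for n,p in ps.items():
        b=best(f'vial_{c}_mid',p)
        if b is not None: rays.append((at_z(p,b['xy'],55)[:2],b['conf'],b['xy']))
    print(c,[(r[0].round(1).tolist(),round(r[1],2),r[2]) for r in rays])
E
```

```text
top red [426 161  24  17 116] [437.3 169.3] [ 596.6 -275.8   20. ]
top red [182 237  23  20 125] [193.  246.9] [426.8 273.   20. ]
scene red [427 139  26  11 105] [439.8 144.1] [430.6 276.2  20. ]
scene red [189 269  32  15 216] [204.7 276. ] [ 601.7 -273.9   20. ]
(-112, 126) [507.90534892 207.12477682   4.0035665 ] 0.09676110744476318 [[569.4, 154.4], [528.4, 189.5], [487.4, 224.7], [446.4, 259.9]]
top [[247.6, 183.6], [232.0, 201.6], [216.4, 219.8], [200.7, 238.0]] redblk [[257.4 170. ]]
scene [[412.5, 210.6], [420.3, 191.0], [427.7, 172.6], [434.7, 155.0]] redblk [[407.9 220.7]]
(-119, 119) [513.19089199 202.48894918   4.00410355] 0.09676110744476318 [[574.7, 149.8], [533.7, 184.9], [492.7, 220.1], [451.7, 255.2]]
top [[249.6, 181.3], [234.1, 199.3], [218.5, 217.4], [202.8, 235.7]] redblk [[257.5 170. ]]
scene [[411.4, 213.2], [419.3, 193.5], [426.7, 174.9], [433.8, 157.2]] redblk [[407.9 220.7]]
white [([562.9, -253.4], 0.78, [431.2, 182.3]), ([567.0, -254.2], 0.64, [208.9, 248.0])]
green [([524.8, -226.3], 0.76, [419.2, 199.9]), ([519.5, -221.8], 0.97, [221.7, 222.6])]
blue [([477.4, -195.6], 0.63, [405.5, 221.9]), ([474.4, -192.6], 0.87, [232.3, 200.2])]
yellow [([430.7, -161.2], 0.51, [390.0, 243.8]), ([435.5, -157.4], 0.68, [245.9, 180.8])]
```

View pics/crops.png

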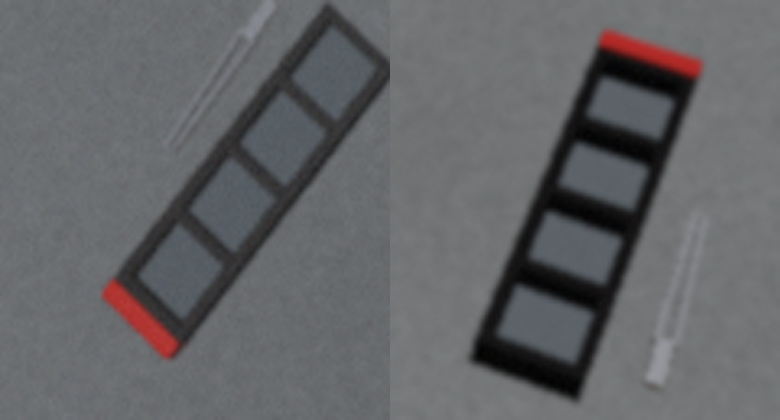

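carry_out([
  {"offset":[46,-41,0],"yaw":-5,"claw":1},
  {"offset":[92,-82,0],"yaw":-10,"claw":1},
  {"offset":[138,-123,0],"yaw":-15,"claw":1},
  {"offset":[184,-164,0],"yaw":-19,"claw":1},
  {"offset":[230,-205,0],"yaw":-19,"claw":1},
])

```text
t: 2.33
tool_pos: [426.0, 281.2, 231.5]
tool_rot: [1.094, 2.944, 0.001]
contact_force: [0.6, 1.8, 0.5]
gripper_width: 85.5
finger_force: 0.0
```

carry_out([
  {"offset":[46,-41,20],"yaw":0,"claw":1},
  {"offset":[90,-80,40],"yaw":0,"claw":1},
  {"offset":[90,-80,60],"yaw":0,"claw":1},
  {"offset":[90,-80,60],"yaw":0,"claw":1},
])

```text
t: 2.82
tool_pos: [516.0, 202.1, 293.0]
tool_rot: [1.096, 2.942, 0.003]
contact_force: [-1.3, 0.7, -0.8]
gripper_width: 85.5
finger_force: 0.0
```

```bash
python3 - <<'E'
from h import *
s=read_state();print(s['tool_pos'],s['tool_rot'],s['joint_pos'],s['t'])
p=read_camera('wrist');print('cam',-np.array(p['R']).T@p['t'],np.array(p['R']).round(2).tolist())
pose=(518.5,197.9,.862); q=proj(p,world(pose,[(x,y,z) for z in(6,22) for y in YS for x in((0,),(-23,23))[z==22]]))
f=p['frame'].copy()
for u in q: cv2.circle(f,tuple(int(v) for v in u.round()),3,(255,0,255),1)
p['frame']=f; save(p,'w_tray'); print(q.round(0).tolist())
E
```

```text
[515.97743259 202.09146428 292.99885674] [1.09557276 2.94157734 0.00327085] [2.52157811e-01 1.47988702e-01 3.30822260e-01 1.75029120e+00
 2.13309649e-04 9.65213948e-01] 2.825
cam [456.9232307  253.57861586 434.71872772] [[0.65, 0.76, 0.0], [0.72, -0.62, 0.31], [0.23, -0.2, -0.95]]
[[318.0, 112.0], [319.0, 150.0], [319.0, 186.0], [319.0, 219.0], [301.0, 112.0], [335.0, 112.0], [302.0, 152.0], [335.0, 152.0], [303.0, 189.0], [334.0, 189.0], [304.0, 223.0], [334.0, 223.0]]
```

View pics/w_tray.png

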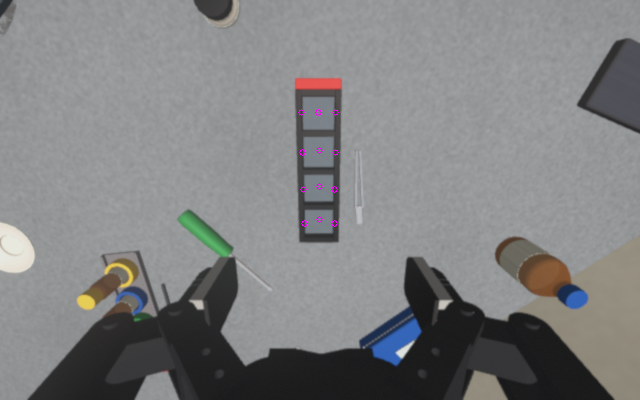

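The wrist view confirms the tray pose. The projected markers lie on the four well centres, at (318,112), (319,150), (319,186) and (319,219), with the red block at (318,84). Next I'll look at the rack.

carry_out([
  {"offset":[0,-60,0],"yaw":5,"claw":1},
  {"offset":[-4,-120,0],"yaw":5,"claw":1},
  {"offset":[-8,-180,0],"yaw":5,"claw":1},
  {"offset":[-11,-240,0],"yaw":5,"claw":1},
  {"offset":[-14,-300,0],"yaw":5,"claw":1},
])

```text
t: 3.5
tool_pos: [499.8, -97.8, 290.1]
tool_rot: [-0.961, -2.99, -0.0]
contact_force: [1.1, -0.7, -0.4]
gripper_width: 85.5
finger_force: 0.0
```

carry_out([
  {"offset":[0,-60,0],"yaw":0,"claw":1},
  {"offset":[0,-108,0],"yaw":0,"claw":1},
  {"offset":[0,-108,0],"yaw":0,"claw":1},
])

```text
t: 3.88
tool_pos: [499.8, -207.2, 289.1]
tool_rot: [-0.969, -2.985, 0.0]
contact_force: [-0.1, -0.0, 1.1]
gripper_width: 85.4
finger_force: 0.0
```

```bash
python3 - <<'E'
from h import *
s=read_state();print(s['tool_pos'],s['tool_rot'],s['joint_pos'],s['t'])
p=read_camera('wrist');print('cam',-np.array(p['R']).T@p['t'])
pose=(501,-206.5,np.arctan2(-.812,-.584))
q=proj(p,world(pose,[(0,y,z) for y in YS for z in(22,91)]))
f=p['frame'].copy()
for u in q: cv2.circle(f,tuple(int(v) for v in u.round()),3,(255,0,255),1)
for c,y in zip(ORDER,YS):
    for th in(f'cup_{c}',f'vial_{c}_mid'):
        b=best(th,p)
        if b: 
            m=cv2.boundingRect(b['region'].astype(np.uint8)); print(th,round(b['conf'],2),b['xy'],m)
print(q.round(0).tolist())
p['frame']=f; save(p,'w_rack')
E
```

```text
[ 499.83970649 -207.20904701  289.10359689] [-9.68568902e-01 -2.98546096e+00  1.01449457e-05] [-5.16591954e-01  1.17639018e-01  2.89385014e-01  1.74542660e+00
 -5.99914489e-04  1.10838902e-01] 3.875
cam [ 437.46724384 -160.95210023  431.21042197]
cup_white 0.57 [315.3, 213.4] (307, 209, 30, 22)
vial_white_mid 0.87 [320.1, 232.8] (312, 213, 20, 38)
cup_green 0.52 [323.8, 178.2] (306, 172, 31, 26)
vial_green_mid 0.87 [320.0, 192.8] (311, 178, 21, 34)
cup_blue 0.66 [324.9, 139.5] (305, 135, 32, 26)
vial_blue_mid 0.79 [321.0, 155.1] (310, 141, 21, 28)
cup_yellow 0.62 [332.6, 112.2] (303, 93, 33, 36)
vial_yellow_mid 0.88 [318.9, 108.9] (307, 100, 24, 23)
[[321.0, 222.0], [321.0, 241.0], [321.0, 187.0], [321.0, 201.0], [321.0, 150.0], [321.0, 157.0], [321.0, 110.0], [321.0, 109.0]]
```

View pics/w_rack.png

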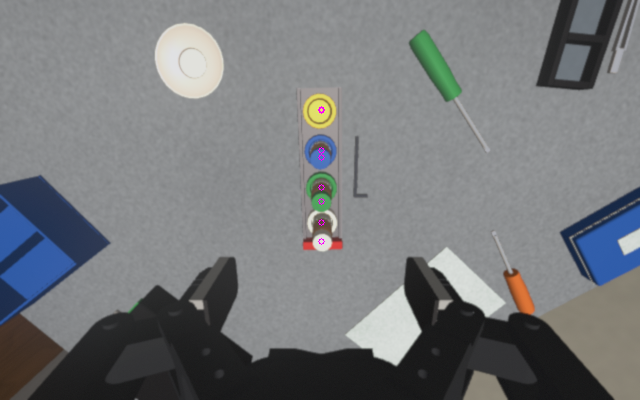

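The rack pose also fits. The markers fall on the yellow (321,109), blue (321,157), green (321,201) and white (321,241) caps, and the red block is at (322,244) beyond white. I'll start with the white vial.

carry_out([
  {"offset":[40,-29,-25],"yaw":0,"claw":1},
  {"offset":[66,-48,-70],"yaw":0,"claw":1},
  {"offset":[66,-48,-125],"yaw":0,"claw":1},
  {"offset":[66,-48,-180],"yaw":0,"claw":1},
  {"offset":[66,-48,-180],"yaw":0,"claw":1},
], squeeze=30)

```text
t: 4.95
tool_pos: [561.1, -249.7, 103.1]
tool_rot: [-0.959, -2.974, -0.006]
contact_force: [0.2, 0.3, -1.1]
gripper_width: 85.3
finger_force: 0.0
```

```bash
python3 - <<'E'
from h import *
s=read_state();print(s['tool_pos'],s['tool_rot'])
p=read_camera('wrist');save(p,'w_white')
b=best('vial_white_mid',p); print(b and b['xy'], proj(p,[(566.8,-253.8,91),(566.8,-253.8,48)]))
E
```

```text
[ 561.12148779 -249.70321151  103.10908043] [-0.95850282 -2.97438405 -0.00570495]
[319.5, 242.5] [[319.44573511 260.89702861]
 [319.77921919 233.03152065]]
```

View pics/w_white.png

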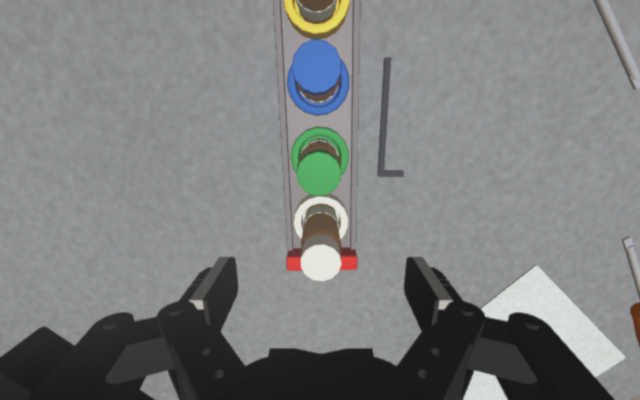

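The white cap is at (321,262), against a prediction of (319,261), so it is centred between the fingers. The measured TCP still lags the command, so I'll hold briefly and re-read it.

carry_out([
  {"offset":[0,0,0],"yaw":0,"claw":1},
  {"offset":[0,0,0],"yaw":0,"claw":1},
])

```text
t: 5.3
tool_pos: [569.1, -254.8, 115.7]
tool_rot: [0.962, 2.983, -0.003]
contact_force: [0.2, 0.1, 0.5]
gripper_width: 85.5
finger_force: 0.0
```

carry_out([
  {"offset":[0,0,-20],"yaw":0,"claw":1},
  {"offset":[0,0,-40],"yaw":0,"claw":1},
  {"offset":[0,0,-40],"yaw":0,"claw":1},
  {"offset":[0,0,-40],"yaw":0,"claw":1},
])

```text
t: 5.8
tool_pos: [567.6, -254.0, 73.2]
tool_rot: [0.964, 2.987, -0.001]
contact_force: [0.5, -0.5, 0.5]
gripper_width: 85.3
finger_force: 0.0
```

carry_out([
  {"offset":[0,0,0],"yaw":0,"claw":1},
  {"offset":[0,0,0],"yaw":0,"claw":1},
])

```text
t: 6.05
tool_pos: [567.3, -253.8, 72.5]
tool_rot: [0.964, 2.988, -0.001]
contact_force: [-0.8, 0.3, -0.1]
gripper_width: 85.3
finger_force: 0.0
```

carry_out([
  {"offset":[0,0,-20],"yaw":0,"claw":1},
  {"offset":[0,0,-38],"yaw":0,"claw":1},
  {"offset":[0,0,-38],"yaw":0,"claw":0.5},
  {"offset":[0,0,-38],"yaw":0,"claw":0},
  {"offset":[0,0,-38],"yaw":0,"claw":-1},
])

```text
t: 6.68
tool_pos: [567.3, -253.8, 34.3]
tool_rot: [0.964, 2.988, -0.001]
contact_force: [0.1, 0.5, -0.4]
gripper_width: 31.7
finger_force: 0.0
```

carry_out([
  {"offset":[0,0,0],"yaw":0,"claw":-1},
  {"offset":[0,0,0],"yaw":0,"claw":-1},
  {"offset":[0,0,0],"yaw":0,"claw":-1},
  {"offset":[0,0,0],"yaw":0,"claw":-1},
])

```text
t: 7.18
tool_pos: [567.3, -254.0, 34.4]
tool_rot: [0.964, 2.988, -0.001]
contact_force: [-0.2, -0.8, 5.3]
gripper_width: 26.8
finger_force: 30.1
```

Gripped at 26.8 mm with 30 N. I'll lift, then carry it across.

carry_out([
  {"offset":[0,0,15],"yaw":0,"claw":-1},
  {"offset":[0,0,40],"yaw":0,"claw":-1},
  {"offset":[0,0,70],"yaw":0,"claw":-1},
  {"offset":[0,0,100],"yaw":0,"claw":-1},
  {"offset":[0,0,100],"yaw":0,"claw":-1},
])

```text
t: 7.8
tool_pos: [568.3, -254.2, 136.7]
tool_rot: [0.963, 2.985, -0.001]
contact_force: [1.1, -0.6, -0.8]
gripper_width: 27.1
finger_force: 29.9
```

carry_out([
  {"offset":[2,25,0],"yaw":0,"claw":-1},
  {"offset":[3,65,0],"yaw":-1,"claw":-1},
  {"offset":[5,110,0],"yaw":-2,"claw":-1},
  {"offset":[6,160,0],"yaw":-2,"claw":-1},
  {"offset":[7,210,0],"yaw":-3,"claw":-1},
])

```text
t: 8.43
tool_pos: [571.7, -40.2, 130.9]
tool_rot: [-1.041, -2.959, -0.0]
contact_force: [0.8, -0.1, -0.9]
gripper_width: 26.9
finger_force: 29.9
```

carry_out([
  {"offset":[2,50,0],"yaw":-1,"claw":-1},
  {"offset":[4,100,0],"yaw":-2,"claw":-1},
  {"offset":[5,145,0],"yaw":-2,"claw":-1},
  {"offset":[6,175,0],"yaw":-2,"claw":-1},
  {"offset":[6,189,0],"yaw":-2,"claw":-1},
])

```text
t: 9.05
tool_pos: [577.4, 148.1, 131.1]
tool_rot: [-1.088, -2.943, 0.003]
contact_force: [-0.8, -1.2, 0.1]
gripper_width: 26.9
finger_force: 29.9
```

carry_out([
  {"offset":[0,0,0],"yaw":0,"claw":-1},
  {"offset":[0,0,0],"yaw":0,"claw":-1},
  {"offset":[0,0,-10],"yaw":0,"claw":-1},
  {"offset":[0,0,-30],"yaw":0,"claw":-1},
  {"offset":[0,0,-30],"yaw":0,"claw":-1},
])

```text
t: 9.68
tool_pos: [577.8, 144.3, 100.6]
tool_rot: [-1.095, -2.94, 0.004]
contact_force: [0.2, 0.5, -1.4]
gripper_width: 26.9
finger_force: 29.9
```

```bash
python3 - <<'E'
from h import *
s=read_state();print(s['t'],s['tool_pos'],s['tool_rot'],s['joint_pos'].round(2),s['gripper_width'],s['finger_force'])
p=read_camera('wrist'); f=p['frame'].copy()
for u in proj(p,world((518.5,197.9,.862),[(x,y,22) for y in YS for x in(-23,23)]+[(0,y,6) for y in YS])): cv2.circle(f,tuple(int(v) for v in u.round()),3,(255,0,255),1)
p['frame']=f; save(p,'w_put1')
E
```

```text
9.675 [577.84398845 144.34064101 100.58751343] [-1.09473379 -2.93992561  0.00396061] [ 0.13  0.25  0.06  1.39 -0.    0.85] 26.943322560877736 29.912998221698217
```

View pics/w_put1.png

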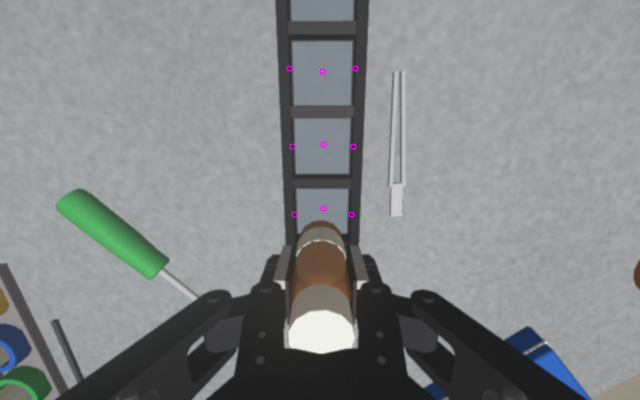

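The vial is held and lined up over the row: pads at (320,280), well -81 just below at (323,209), and markers on the wells. I'll lower it slowly and watch the force.

carry_out([
  {"offset":[0,0,-15],"yaw":0,"claw":-1},
  {"offset":[0,0,-35],"yaw":0,"claw":-1},
  {"offset":[0,0,-52],"yaw":0,"claw":-1},
  {"offset":[0,0,-60],"yaw":0,"claw":-1},
  {"offset":[0,0,-62],"yaw":0,"claw":-1},
])

```text
t: 10.35
tool_pos: [579.2, 145.5, 40.5]
tool_rot: [-1.094, -2.944, 0.001]
contact_force: [-0.1, 0.1, -0.4]
gripper_width: 26.9
finger_force: 29.9
```

carry_out([
  {"offset":[0,0,-2],"yaw":0,"claw":-1},
  {"offset":[0,0,-4],"yaw":0,"claw":-1},
  {"offset":[0,0,-4],"yaw":0,"claw":-1},
])

```text
t: 10.72
tool_pos: [579.9, 145.6, 37.6]
tool_rot: [1.094, 2.945, 0.0]
contact_force: [-1.0, 0.3, -1.0]
gripper_width: 27.2
finger_force: 29.9
```

carry_out([
  {"offset":[0,0,-1.5],"yaw":0,"claw":-1},
  {"offset":[0,0,-3],"yaw":0,"claw":-1},
  {"offset":[0,0,-3],"yaw":0,"claw":-1},
])

```text
t: 11.1
tool_pos: [579.8, 145.6, 34.5]
tool_rot: [1.094, 2.945, 0.0]
contact_force: [0.9, -0.1, -0.5]
gripper_width: 27.0
finger_force: 30.0
```

carry_out([
  {"offset":[0,0,-0.5],"yaw":0,"claw":-1},
  {"offset":[0,0,-1],"yaw":0,"claw":-1},
  {"offset":[0,0,-1],"yaw":0,"claw":-1},
])

```text
t: 11.48
tool_pos: [579.9, 145.6, 34.4]
tool_rot: [1.094, 2.944, 0.0]
contact_force: [-1.8, -0.8, 4.5]
gripper_width: 27.4
finger_force: 30.5
```

It touched the floor at 4.5 N. Release, then rise.

carry_out([
  {"offset":[0,0,0],"yaw":0,"claw":-0.3},
  {"offset":[0,0,0],"yaw":0,"claw":-0.1},
  {"offset":[0,0,0],"yaw":0,"claw":0.4},
  {"offset":[0,0,0],"yaw":0,"claw":1},
  {"offset":[0,0,0],"yaw":0,"claw":1},
])

```text
t: 12.1
tool_pos: [579.6, 145.6, 33.2]
tool_rot: [-1.094, -2.945, 0.0]
contact_force: [0.5, 0.4, -0.1]
gripper_width: 85.4
finger_force: 0.0
```

carry_out([
  {"offset":[0,0,20],"yaw":0,"claw":1},
  {"offset":[0,0,50],"yaw":0,"claw":1},
  {"offset":[0,0,90],"yaw":0,"claw":1},
  {"offset":[0,0,120],"yaw":0,"claw":1},
  {"offset":[0,0,120],"yaw":0,"claw":1},
])

```text
t: 12.72
tool_pos: [582.0, 145.9, 157.2]
tool_rot: [1.092, 2.939, 0.005]
contact_force: [-0.2, 0.6, 0.2]
gripper_width: 85.5
finger_force: 0.0
```

```bash
python3 - <<'E'
from h import *
s=read_state();print(s['t'],s['tool_pos'],s['gripper_width'],s['finger_force'])
p=read_camera('wrist'); print(proj(p,[(580,145.2,91)])); save(p,'w_put1b')
E
```

```text
12.725 [581.95693148 145.90606013 157.17844226] 85.49918309865585 0.0
[[316.86072474 216.07944936]]
```

View pics/w_put1b.png

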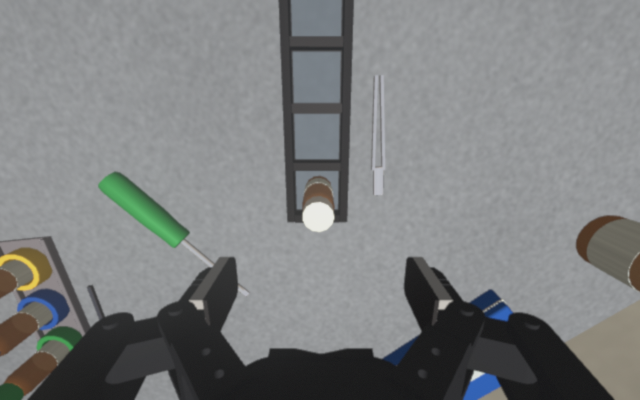

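White is standing upright in the well farthest from the red end: cap at (318,216), predicted (317,216). Green is next.

carry_out([
  {"offset":[-6,-40,0],"yaw":1,"claw":1},
  {"offset":[-15,-100,0],"yaw":2,"claw":1},
  {"offset":[-25,-160,0],"yaw":3,"claw":1},
  {"offset":[-34,-220,0],"yaw":4,"claw":1},
  {"offset":[-43,-280,0],"yaw":5,"claw":1},
])

```text
t: 13.4
tool_pos: [535.0, -135.7, 151.0]
tool_rot: [-0.962, -2.987, -0.0]
contact_force: [0.4, -0.9, -0.7]
gripper_width: 85.5
finger_force: 0.0
```

carry_out([
  {"offset":[-8,-50,0],"yaw":0,"claw":1},
  {"offset":[-14,-80,0],"yaw":0,"claw":1},
  {"offset":[-14,-88,0],"yaw":0,"claw":1},
  {"offset":[-14,-88,0],"yaw":0,"claw":1},
  {"offset":[-14,-88,-20],"yaw":0,"claw":1},
])

```text
t: 14.02
tool_pos: [524.1, -221.6, 134.5]
tool_rot: [0.961, 2.988, 0.0]
contact_force: [-1.2, -0.5, -0.1]
gripper_width: 85.3
finger_force: 0.0
```

carry_out([
  {"offset":[0,0,-25],"yaw":0,"claw":1},
  {"offset":[0,0,-50],"yaw":0,"claw":1},
  {"offset":[0,0,-75],"yaw":0,"claw":1},
  {"offset":[0,0,-95],"yaw":0,"claw":1},
  {"offset":[0,0,-100],"yaw":0,"claw":1},
])

```text
t: 14.65
tool_pos: [521.4, -219.8, 31.1]
tool_rot: [-0.96, -2.987, -0.002]
contact_force: [0.4, 0.1, 0.3]
gripper_width: 85.5
finger_force: 0.0
```

carry_out([
  {"offset":[0,0,0],"yaw":0,"claw":1},
  {"offset":[0,0,0],"yaw":0,"claw":0.3},
  {"offset":[0,0,0],"yaw":0,"claw":-0.1},
  {"offset":[0,0,0],"yaw":0,"claw":-1},
  {"offset":[0,0,0],"yaw":0,"claw":-1},
])

```text
t: 15.28
tool_pos: [523.1, -222.7, 34.0]
tool_rot: [0.964, 2.989, -0.0]
contact_force: [-0.6, -0.2, 2.7]
gripper_width: 27.1
finger_force: 29.6
```

carry_out([
  {"offset":[0,0,0],"yaw":0,"claw":-1},
  {"offset":[0,0,0],"yaw":0,"claw":-1},
])

```text
t: 15.52
tool_pos: [523.1, -222.7, 34.0]
tool_rot: [0.964, 2.989, -0.0]
contact_force: [-0.2, -0.4, 3.7]
gripper_width: 27.0
finger_force: 29.8
```

carry_out([
  {"offset":[0,0,15],"yaw":0,"claw":-1},
  {"offset":[0,0,45],"yaw":0,"claw":-1},
  {"offset":[0,0,80],"yaw":0,"claw":-1},
  {"offset":[0,0,110],"yaw":0,"claw":-1},
  {"offset":[0,0,110],"yaw":0,"claw":-1},
])

```text
t: 16.15
tool_pos: [524.6, -223.5, 147.2]
tool_rot: [0.962, 2.984, -0.002]
contact_force: [-0.6, -0.3, -0.7]
gripper_width: 27.0
finger_force: 29.8
```

carry_out([
  {"offset":[1,25,0],"yaw":0,"claw":-1},
  {"offset":[3,65,0],"yaw":-1,"claw":-1},
  {"offset":[5,115,0],"yaw":-2,"claw":-1},
  {"offset":[7,165,0],"yaw":-2,"claw":-1},
  {"offset":[9,215,0],"yaw":-3,"claw":-1},
])

```text
t: 16.77
tool_pos: [530.6, -5.8, 141.8]
tool_rot: [-1.043, -2.961, 0.001]
contact_force: [0.7, 0.5, -1.0]
gripper_width: 26.7
finger_force: 29.8
```

carry_out([
  {"offset":[2,50,0],"yaw":-1,"claw":-1},
  {"offset":[4,100,0],"yaw":-2,"claw":-1},
  {"offset":[6,145,0],"yaw":-2,"claw":-1},
  {"offset":[7,175,0],"yaw":-2,"claw":-1},
  {"offset":[7,188,0],"yaw":-2,"claw":-1},
])

```text
t: 17.4
tool_pos: [537.5, 181.9, 141.8]
tool_rot: [-1.09, -2.944, 0.002]
contact_force: [0.4, -0.6, -0.1]
gripper_width: 26.9
finger_force: 29.8
```

carry_out([
  {"offset":[0,0,0],"yaw":0,"claw":-1},
  {"offset":[0,0,0],"yaw":0,"claw":-1},
  {"offset":[0,0,-20],"yaw":0,"claw":-1},
  {"offset":[0,0,-45],"yaw":0,"claw":-1},
  {"offset":[0,0,-60],"yaw":0,"claw":-1},
])

```text
t: 18.02
tool_pos: [538.1, 179.1, 81.9]
tool_rot: [-1.096, -2.943, 0.002]
contact_force: [-0.2, 0.2, -0.2]
gripper_width: 26.9
finger_force: 29.8
```

carry_out([
  {"offset":[0,0,0],"yaw":0,"claw":-1},
  {"offset":[0,0,-15],"yaw":0,"claw":-1},
  {"offset":[0,0,-30],"yaw":0,"claw":-1},
  {"offset":[0,0,-38],"yaw":0,"claw":-1},
  {"offset":[0,0,-42],"yaw":0,"claw":-1},
])

```text
t: 18.65
tool_pos: [538.1, 180.5, 40.3]
tool_rot: [-1.093, -2.944, 0.001]
contact_force: [-0.5, -0.5, -1.1]
gripper_width: 26.9
finger_force: 29.8
```

carry_out([
  {"offset":[0,0,-2],"yaw":0,"claw":-1},
  {"offset":[0,0,-4],"yaw":0,"claw":-1},
  {"offset":[0,0,-6],"yaw":0,"claw":-1},
  {"offset":[0,0,-6],"yaw":0,"claw":-1},
  {"offset":[0,0,-6],"yaw":0,"claw":-1},
])

```text
t: 19.27
tool_pos: [538.8, 180.6, 35.5]
tool_rot: [1.094, 2.945, 0.0]
contact_force: [0.3, 0.2, -0.5]
gripper_width: 27.0
finger_force: 29.8
```

carry_out([
  {"offset":[0,0,-1],"yaw":0,"claw":-1},
  {"offset":[0,0,-2],"yaw":0,"claw":-1},
  {"offset":[0,0,-2],"yaw":0,"claw":-1},
])

```text
t: 19.65
tool_pos: [538.8, 180.6, 34.0]
tool_rot: [1.094, 2.944, 0.0]
contact_force: [-1.0, 0.2, 4.7]
gripper_width: 27.0
finger_force: 30.1
```

carry_out([
  {"offset":[0,0,0],"yaw":0,"claw":-0.3},
  {"offset":[0,0,0],"yaw":0,"claw":-0.1},
  {"offset":[0,0,0],"yaw":0,"claw":0.4},
  {"offset":[0,0,0],"yaw":0,"claw":1},
  {"offset":[0,0,0],"yaw":0,"claw":1},
])

```text
t: 20.27
tool_pos: [538.6, 180.6, 33.3]
tool_rot: [-1.094, -2.945, -0.0]
contact_force: [-0.5, -0.2, -0.2]
gripper_width: 85.4
finger_force: 0.0
```

carry_out([
  {"offset":[0,0,20],"yaw":0,"claw":1},
  {"offset":[0,0,50],"yaw":0,"claw":1},
  {"offset":[0,0,90],"yaw":0,"claw":1},
  {"offset":[0,0,120],"yaw":0,"claw":1},
  {"offset":[0,0,120],"yaw":0,"claw":1},
])

```text
t: 20.9
tool_pos: [540.9, 181.1, 157.0]
tool_rot: [1.092, 2.939, 0.006]
contact_force: [0.3, -0.0, 0.7]
gripper_width: 85.3
finger_force: 0.0
```

carry_out([
  {"offset":[-6,-40,0],"yaw":1,"claw":1},
  {"offset":[-15,-100,0],"yaw":2,"claw":1},
  {"offset":[-25,-160,0],"yaw":3,"claw":1},
  {"offset":[-34,-220,0],"yaw":4,"claw":1},
  {"offset":[-43,-280,0],"yaw":5,"claw":1},
])

```text
t: 21.52
tool_pos: [494.4, -100.9, 151.6]
tool_rot: [-0.963, -2.988, -0.0]
contact_force: [0.2, 0.3, -0.5]
gripper_width: 85.2
finger_force: 0.0
```

carry_out([
  {"offset":[-9,-50,0],"yaw":0,"claw":1},
  {"offset":[-16,-82,0],"yaw":0,"claw":1},
  {"offset":[-16.5,-91,0],"yaw":0,"claw":1},
  {"offset":[-16.5,-91,0],"yaw":0,"claw":1},
  {"offset":[-16.5,-91,-20],"yaw":0,"claw":1},
])

```text
t: 22.15
tool_pos: [480.6, -189.8, 134.5]
tool_rot: [0.961, 2.987, 0.0]
contact_force: [-1.0, -0.7, -0.6]
gripper_width: 85.0
finger_force: 0.0
```

```bash
python3 - <<'E'
from h import *
s=read_state();print(s['t'],s['tool_pos'],s['tool_rot'],s['gripper_width'])
p=read_camera('wrist')
for c,y in(('blue',-27),('yellow',-81)):
    b=best(f'vial_{c}_mid',p); print(c,b and (b['conf'],b['xy']),proj(p,world((501,-206.5,np.arctan2(-.812,-.584)),[(0,y,91),(0,y,60)])))
q=read_camera('top'); 
for c,X in (('white',(580,145.2,75)),('green',(539,180.3,75))):
    b=best(f'vial_{c}_mid',q); print(c,b and (b['conf'],b['xy']),proj(q,X))
cv2.imwrite('pics/mid.png',np.hstack([cv2.resize(p['frame'],(400,250)),cv2.resize(q['frame'][140:270,170:378],(400,250))])[...,::-1])
E
```

```text
22.15 [ 480.62247754 -189.76020082  134.46722949] [9.61315881e-01 2.98745004e+00 1.91931881e-04] 84.99148795768491
blue (0.71, [313.2, 214.7]) [[317.07509793 228.06000597]
 [317.49573977 212.87544507]]
yellow (0.88, [314.9, 147.7]) [[316.85770654 149.2948404 ]
 [317.34137069 143.83156747]]
white (0.72, [247.6, 178.1]) [[246.50590344 174.817148  ]]
green (0.6, [232.3, 195.7]) [[229.93260568 194.00479523]]
```

View pics/mid.png

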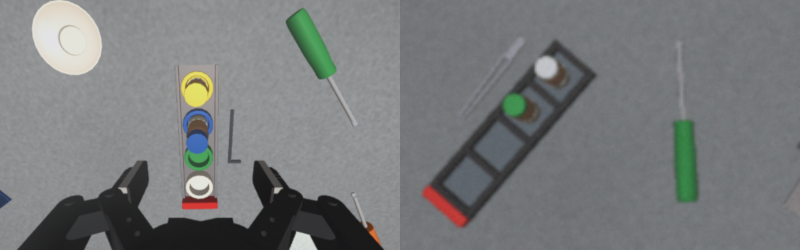

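The wrist view shows blue centred between the fingers, at (196,142) in the crop. The top view shows white and green upright in the two wells farthest from red. Continuing with blue.

carry_out([
  {"offset":[0,0,-25],"yaw":0,"claw":1},
  {"offset":[0,0,-50],"yaw":0,"claw":1},
  {"offset":[0,0,-75],"yaw":0,"claw":1},
  {"offset":[0,0,-95],"yaw":0,"claw":1},
  {"offset":[0,0,-100],"yaw":0,"claw":1},
])

```text
t: 23.08
tool_pos: [478.6, -189.8, 32.5]
tool_rot: [-0.963, -2.988, -0.001]
contact_force: [-0.0, -0.0, -0.1]
gripper_width: 85.6
finger_force: 0.0
```

carry_out([
  {"offset":[0,0,0],"yaw":0,"claw":1},
  {"offset":[0,0,0],"yaw":0,"claw":0.3},
  {"offset":[0,0,0],"yaw":0,"claw":-0.1},
  {"offset":[0,0,0],"yaw":0,"claw":-1},
  {"offset":[0,0,0],"yaw":0,"claw":-1},
])

```text
t: 23.7
tool_pos: [479.4, -190.8, 33.9]
tool_rot: [0.964, 2.989, -0.001]
contact_force: [-0.5, -0.4, 3.2]
gripper_width: 27.2
finger_force: 30.0
```

carry_out([
  {"offset":[0,0,0],"yaw":0,"claw":-1},
  {"offset":[0,0,0],"yaw":0,"claw":-1},
])

```text
t: 23.95
tool_pos: [479.4, -190.8, 34.0]
tool_rot: [0.964, 2.989, -0.001]
contact_force: [-0.4, -0.4, 4.3]
gripper_width: 27.1
finger_force: 30.2
```

carry_out([
  {"offset":[0,0,15],"yaw":0,"claw":-1},
  {"offset":[0,0,45],"yaw":0,"claw":-1},
  {"offset":[0,0,80],"yaw":0,"claw":-1},
  {"offset":[0,0,110],"yaw":0,"claw":-1},
  {"offset":[0,0,110],"yaw":0,"claw":-1},
])

```text
t: 24.58
tool_pos: [481.2, -191.1, 146.8]
tool_rot: [0.962, 2.984, -0.0]
contact_force: [-0.0, -0.9, -1.4]
gripper_width: 27.0
finger_force: 29.9
```

carry_out([
  {"offset":[1,25,0],"yaw":0,"claw":-1},
  {"offset":[3,65,0],"yaw":-1,"claw":-1},
  {"offset":[5,115,0],"yaw":-2,"claw":-1},
  {"offset":[7,165,0],"yaw":-2,"claw":-1},
  {"offset":[10,215,0],"yaw":-3,"claw":-1},
])

```text
t: 25.2
tool_pos: [487.9, 26.4, 141.6]
tool_rot: [-1.043, -2.96, -0.0]
contact_force: [-0.0, -0.2, -0.6]
gripper_width: 27.2
finger_force: 29.9
```

carry_out([
  {"offset":[2,50,0],"yaw":-1,"claw":-1},
  {"offset":[5,100,0],"yaw":-2,"claw":-1},
  {"offset":[7,145,0],"yaw":-2,"claw":-1},
  {"offset":[9,177,0],"yaw":-2,"claw":-1},
  {"offset":[9,191,0],"yaw":-2,"claw":-1},
])

```text
t: 25.82
tool_pos: [496.9, 217.0, 141.5]
tool_rot: [-1.09, -2.944, 0.002]
contact_force: [0.9, -0.4, -0.8]
gripper_width: 27.2
finger_force: 29.9
```

carry_out([
  {"offset":[0,0,0],"yaw":0,"claw":-1},
  {"offset":[0,0,0],"yaw":0,"claw":-1},
  {"offset":[0,0,-20],"yaw":0,"claw":-1},
  {"offset":[0,0,-45],"yaw":0,"claw":-1},
  {"offset":[0,0,-60],"yaw":0,"claw":-1},
])

```text
t: 26.45
tool_pos: [497.6, 214.1, 81.9]
tool_rot: [-1.096, -2.943, 0.002]
contact_force: [-0.9, -0.4, -0.7]
gripper_width: 27.2
finger_force: 29.9
```

carry_out([
  {"offset":[0,0,0],"yaw":0,"claw":-1},
  {"offset":[0,0,-15],"yaw":0,"claw":-1},
  {"offset":[0,0,-30],"yaw":0,"claw":-1},
  {"offset":[0,0,-38],"yaw":0,"claw":-1},
  {"offset":[0,0,-42],"yaw":0,"claw":-1},
])

```text
t: 27.08
tool_pos: [497.6, 215.5, 40.3]
tool_rot: [-1.093, -2.944, 0.001]
contact_force: [0.5, -0.4, -0.5]
gripper_width: 27.3
finger_force: 29.9
```

carry_out([
  {"offset":[0,0,-2],"yaw":0,"claw":-1},
  {"offset":[0,0,-4],"yaw":0,"claw":-1},
  {"offset":[0,0,-6],"yaw":0,"claw":-1},
  {"offset":[0,0,-6],"yaw":0,"claw":-1},
  {"offset":[0,0,-6],"yaw":0,"claw":-1},
])

```text
t: 27.7
tool_pos: [498.3, 215.6, 35.5]
tool_rot: [1.094, 2.945, 0.0]
contact_force: [-0.1, -0.4, 0.1]
gripper_width: 27.1
finger_force: 29.9
```

carry_out([
  {"offset":[0,0,-1],"yaw":0,"claw":-1},
  {"offset":[0,0,-2],"yaw":0,"claw":-1},
  {"offset":[0,0,-2],"yaw":0,"claw":-1},
])

```text
t: 28.08
tool_pos: [498.3, 215.6, 34.0]
tool_rot: [1.094, 2.945, 0.0]
contact_force: [-1.6, -0.4, 3.0]
gripper_width: 27.0
finger_force: 30.2
```

carry_out([
  {"offset":[0,0,0],"yaw":0,"claw":-0.3},
  {"offset":[0,0,0],"yaw":0,"claw":-0.1},
  {"offset":[0,0,0],"yaw":0,"claw":0.4},
  {"offset":[0,0,0],"yaw":0,"claw":1},
  {"offset":[0,0,0],"yaw":0,"claw":1},
])

```text
t: 28.7
tool_pos: [498.1, 215.6, 33.2]
tool_rot: [-1.094, -2.945, 0.0]
contact_force: [0.7, -0.3, -0.2]
gripper_width: 84.8
finger_force: 0.0
```

carry_out([
  {"offset":[0,0,20],"yaw":0,"claw":1},
  {"offset":[0,0,50],"yaw":0,"claw":1},
  {"offset":[0,0,90],"yaw":0,"claw":1},
  {"offset":[0,0,120],"yaw":0,"claw":1},
  {"offset":[0,0,120],"yaw":0,"claw":1},
])

```text
t: 29.32
tool_pos: [500.4, 216.3, 156.9]
tool_rot: [1.092, 2.94, 0.007]
contact_force: [-0.3, -0.7, 1.1]
gripper_width: 85.5
finger_force: 0.0
```

carry_out([
  {"offset":[-6,-40,0],"yaw":1,"claw":1},
  {"offset":[-15,-100,0],"yaw":2,"claw":1},
  {"offset":[-25,-160,0],"yaw":3,"claw":1},
  {"offset":[-35,-220,0],"yaw":4,"claw":1},
  {"offset":[-45,-280,0],"yaw":5,"claw":1},
])

```text
t: 29.95
tool_pos: [451.9, -65.9, 151.7]
tool_rot: [-0.963, -2.989, 0.0]
contact_force: [0.8, -0.3, 0.1]
gripper_width: 85.2
finger_force: 0.0
```

carry_out([
  {"offset":[-9,-50,0],"yaw":0,"claw":1},
  {"offset":[-17,-85,0],"yaw":0,"claw":1},
  {"offset":[-18,-95,0],"yaw":0,"claw":1},
  {"offset":[-18,-95,0],"yaw":0,"claw":1},
  {"offset":[-18,-95,-20],"yaw":0,"claw":1},
])

```text
t: 30.58
tool_pos: [436.5, -158.8, 134.3]
tool_rot: [0.962, 2.988, 0.0]
contact_force: [-0.0, 0.1, -0.0]
gripper_width: 85.6
finger_force: 0.0
```

```bash
python3 - <<'E'
from h import *
s=read_state();print(s['t'],s['tool_pos'],s['tool_rot'],s['gripper_width'])
p=read_camera('wrist')
b=best('vial_yellow_mid',p); print(b and (b['conf'],b['xy']),proj(p,world((501,-206.5,np.arctan2(-.812,-.584)),[(0,-81,91),(0,-81,60)])))
q=read_camera('top'); 
for c,X in (('white',(580,145.2,75)),('green',(539,180.3,75)),('blue',(498,215.5,75))):
    b=best(f'vial_{c}_mid',q); print(c,b and (b['conf'],b['xy']),proj(q,X))
E
```

```text
30.575 [ 436.53677993 -158.81801294  134.29658195] [9.61528777e-01 2.98761871e+00 3.67025207e-04] 85.5615306357074
(0.86, [315.7, 215.3]) [[318.01839995 227.96410499]
 [318.3173782  212.78688405]]
white (0.46, [246.9, 177.3]) [[246.50590344 174.817148  ]]
green (0.63, [233.0, 197.2]) [[229.93260568 194.00479523]]
blue (0.55, [216.5, 214.1]) [[213.19543709 213.32821239]]
```

Yellow is centred. Commanded position is now (435.1, -159.4, 133.3).

carry_out([
  {"offset":[0,0,-25],"yaw":0,"claw":1},
  {"offset":[0,0,-50],"yaw":0,"claw":1},
  {"offset":[0,0,-75],"yaw":0,"claw":1},
  {"offset":[0,0,-95],"yaw":0,"claw":1},
  {"offset":[0,0,-100],"yaw":0,"claw":1},
])

```text
t: 31.5
tool_pos: [434.5, -158.7, 32.5]
tool_rot: [-0.963, -2.988, -0.001]
contact_force: [-0.1, -0.6, 0.7]
gripper_width: 85.7
finger_force: 0.0
```

carry_out([
  {"offset":[0,0,0],"yaw":0,"claw":1},
  {"offset":[0,0,0],"yaw":0,"claw":0.3},
  {"offset":[0,0,0],"yaw":0,"claw":-0.1},
  {"offset":[0,0,0],"yaw":0,"claw":-1},
  {"offset":[0,0,0],"yaw":0,"claw":-1},
])

```text
t: 32.12
tool_pos: [435.3, -159.9, 33.8]
tool_rot: [0.965, 2.989, -0.002]
contact_force: [-0.4, -1.4, 1.1]
gripper_width: 27.0
finger_force: 30.9
```

carry_out([
  {"offset":[0,0,0],"yaw":0,"claw":-1},
  {"offset":[0,0,0],"yaw":0,"claw":-1},
])

```text
t: 32.38
tool_pos: [435.3, -160.0, 33.8]
tool_rot: [0.965, 2.989, -0.002]
contact_force: [-1.5, -1.0, 3.8]
gripper_width: 26.7
finger_force: 31.1
```

carry_out([
  {"offset":[0,0,15],"yaw":0,"claw":-1},
  {"offset":[0,0,45],"yaw":0,"claw":-1},
  {"offset":[0,0,80],"yaw":0,"claw":-1},
  {"offset":[0,0,110],"yaw":0,"claw":-1},
  {"offset":[0,0,110],"yaw":0,"claw":-1},
])

```text
t: 33.0
tool_pos: [437.3, -159.8, 146.8]
tool_rot: [0.962, 2.984, 0.001]
contact_force: [0.2, 0.4, -1.2]
gripper_width: 26.9
finger_force: 30.7
```

carry_out([
  {"offset":[1,25,0],"yaw":0,"claw":-1},
  {"offset":[3,65,0],"yaw":-1,"claw":-1},
  {"offset":[6,115,0],"yaw":-2,"claw":-1},
  {"offset":[9,165,0],"yaw":-2,"claw":-1},
  {"offset":[12,215,0],"yaw":-3,"claw":-1},
])

```text
t: 33.62
tool_pos: [446.1, 57.6, 142.0]
tool_rot: [-1.043, -2.961, -0.001]
contact_force: [1.5, 0.1, -1.1]
gripper_width: 27.2
finger_force: 30.7
```

carry_out([
  {"offset":[2,50,0],"yaw":-1,"claw":-1},
  {"offset":[5,100,0],"yaw":-2,"claw":-1},
  {"offset":[8,147,0],"yaw":-2,"claw":-1},
  {"offset":[10,180,0],"yaw":-2,"claw":-1},
  {"offset":[10,195,0],"yaw":-2,"claw":-1},
])

```text
t: 34.25
tool_pos: [455.9, 252.1, 141.8]
tool_rot: [-1.09, -2.944, 0.002]
contact_force: [0.0, 0.0, -0.9]
gripper_width: 27.0
finger_force: 30.7
```

carry_out([
  {"offset":[0,0,0],"yaw":0,"claw":-1},
  {"offset":[0,0,0],"yaw":0,"claw":-1},
  {"offset":[0,0,-20],"yaw":0,"claw":-1},
  {"offset":[0,0,-45],"yaw":0,"claw":-1},
  {"offset":[0,0,-60],"yaw":0,"claw":-1},
])

```text
t: 34.88
tool_pos: [456.6, 249.1, 82.0]
tool_rot: [-1.096, -2.943, 0.002]
contact_force: [-0.3, -0.6, -0.7]
gripper_width: 27.0
finger_force: 30.7
```

carry_out([
  {"offset":[0,0,0],"yaw":0,"claw":-1},
  {"offset":[0,0,-15],"yaw":0,"claw":-1},
  {"offset":[0,0,-30],"yaw":0,"claw":-1},
  {"offset":[0,0,-38],"yaw":0,"claw":-1},
  {"offset":[0,0,-42],"yaw":0,"claw":-1},
])

```text
t: 35.5
tool_pos: [456.6, 250.4, 40.3]
tool_rot: [-1.093, -2.944, 0.001]
contact_force: [0.6, -0.7, -0.7]
gripper_width: 27.3
finger_force: 30.7
```

carry_out([
  {"offset":[0,0,-2],"yaw":0,"claw":-1},
  {"offset":[0,0,-4],"yaw":0,"claw":-1},
  {"offset":[0,0,-6],"yaw":0,"claw":-1},
  {"offset":[0,0,-6],"yaw":0,"claw":-1},
  {"offset":[0,0,-6],"yaw":0,"claw":-1},
])

```text
t: 36.12
tool_pos: [457.3, 250.6, 35.5]
tool_rot: [1.094, 2.945, 0.0]
contact_force: [0.1, 0.1, -0.6]
gripper_width: 26.9
finger_force: 30.7
```

carry_out([
  {"offset":[0,0,-1],"yaw":0,"claw":-1},
  {"offset":[0,0,-2],"yaw":0,"claw":-1},
  {"offset":[0,0,-2],"yaw":0,"claw":-1},
])

```text
t: 36.5
tool_pos: [457.3, 250.6, 33.9]
tool_rot: [1.094, 2.944, 0.0]
contact_force: [-0.7, -0.8, 2.3]
gripper_width: 27.2
finger_force: 31.0
```

carry_out([
  {"offset":[0,0,0],"yaw":0,"claw":-0.3},
  {"offset":[0,0,0],"yaw":0,"claw":-0.1},
  {"offset":[0,0,0],"yaw":0,"claw":0.4},
  {"offset":[0,0,0],"yaw":0,"claw":1},
  {"offset":[0,0,0],"yaw":0,"claw":1},
])

```text
t: 37.12
tool_pos: [457.1, 250.6, 33.2]
tool_rot: [-1.094, -2.945, 0.0]
contact_force: [-1.0, 0.2, 0.5]
gripper_width: 85.5
finger_force: 0.0
```

carry_out([
  {"offset":[0,0,20],"yaw":0,"claw":1},
  {"offset":[0,0,50],"yaw":0,"claw":1},
  {"offset":[0,0,90],"yaw":0,"claw":1},
  {"offset":[0,0,140],"yaw":0,"claw":1},
  {"offset":[0,0,180],"yaw":0,"claw":1},
])

```text
t: 37.75
tool_pos: [457.5, 250.7, 215.6]
tool_rot: [1.094, 2.944, 0.002]
contact_force: [0.8, 0.4, 0.4]
gripper_width: 85.5
finger_force: 0.0
```

carry_out([
  {"offset":[0,0,20],"yaw":0,"claw":1},
  {"offset":[0,0,20],"yaw":0,"claw":1},
  {"offset":[0,0,20],"yaw":0,"claw":1},
])

```text
t: 38.12
tool_pos: [456.7, 250.4, 232.0]
tool_rot: [-1.094, -2.944, 0.002]
contact_force: [0.1, 0.1, -0.5]
gripper_width: 85.2
finger_force: 0.0
```

```bash
python3 - <<'E'
from h import *
s=read_state();print(s['t'],s['tool_pos'],s['gripper_width'])
p=read_camera('wrist'); q=read_camera('scene')
W=world((518.5,197.9,.862),[(0,y,91) for y in YS[::-1]]); print(proj(p,W).round(0).tolist())
cv2.imwrite('pics/end.png',np.hstack([cv2.resize(p['frame'],(480,300)),cv2.resize(q['frame'][100:260,360:520],(300,300))])[...,::-1])
E
```

```text
38.125 [456.72141887 250.3922138  232.02066186] 85.19485580875657
[[321.0, 324.0], [321.0, 284.0], [321.0, 241.0], [321.0, 192.0]]
```

View pics/end.png

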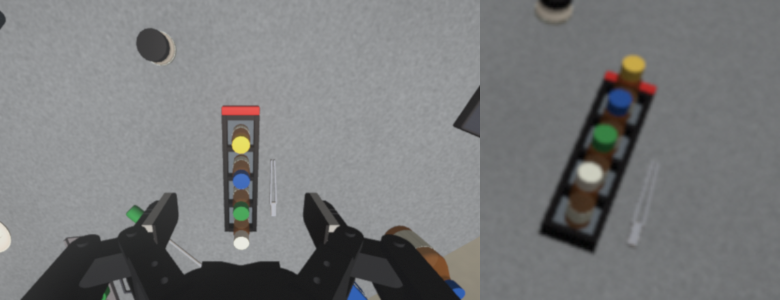

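All four vials stand upright in their wells. From the red end the order is yellow (241,144), blue (241,181), green (241,213), white (241,243), and the gripper is clear.

```bash
python3 -c "
from plant import *
print(sign_off())"
```

```text
the job is handed in; nothing more can be done
None
```

All four vials stand upright on their well floors in the tray in reverse order (yellow, blue, green, white from the red end), each lowered until it touched before release, and the job was handed in at about 38 s of the 96 s allowed.

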